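# Scrape both rinds of a cheese block and put it on the scale

## Task

Take the block of cheese from the cutting board to the sprung scraper and draw its long rind side flat along the blade, starting beside the block's rounded corner and going on to the other end of that side, pressing so that the blade stays pushed in about half its travel. Then turn the block a quarter turn and do the same with the short rind end, again from beside the rounded corner to the far edge. Finally set the block down gently, standing upright as it stood before, in the middle of the scale's pan, let go, and leave the other things on the counter where they are.

Things in the scene. Friction and masses are not known exactly. Their poses are not given: they have to be found in the camera images.
- block: block of hard cheese, 100 mm long (own x), 56 wide (y), 84 high (z), 0.5 kg, the only loose rectangular block, on the cutting board. Origin: centre of its underside. Brown rind on two adjoining sides only: long side y = -28 mm, short end x = +50 mm. They meet in its only rounded corner (+x,-y; radius 10 mm); other corners are sharp. Grip it across its width, by the upper half (the blade is low).
- scraper: fixed rind scraper: white bed with a sprung upright blade. Origin: on the table under the blade's resting tip; z up. The block comes from own -x and is pressed to +x, where the blade gives way; y runs along the bed. In mm: bed x -130 to 70, y -130 to 130, top z 12; steel blade housing x 22 to 64, y -25 to 25, top z 42; its foot plate x 30 to 60, y -55 to 55, top z 23.
- blade_tip (a point): the foremost point of the blade (moves with it): a narrow upright steel blade with a rounded edge of 4 mm radius, pointing to the scraper's -x, standing from 15 to 41 mm above the table; this point is 28 mm above the table. Its axes are the scraper's.
- blade (a joint): how far the sprung blade is pushed in, m: 0 at rest, 0.012 at its stop; it pushes back with 1 N at rest and 5 N at the stop.
- board: white cutting board, fixed, 200 x 200 x 15 mm, on which the block stands at the start. Origin: centre of its underside.
- scale: counter scale, fixed, 210 x 220 mm, 60 mm high, with a flat steel pan on top. Origin: centre of its underside.
- pan (a point): centre of the top of the scale's pan (190 mm along own x, 220 mm along own y), 60 mm above the table; the pan has no rim and does not move.
- goat_puck: bystander, to be left alone: small white round goat's cheese, 60 mm across, 32 mm high. Origin: centre of its underside.
- chutney_jar: bystander, to be left alone: dark glass jar, 64 mm across, 95 mm high. Origin: centre of its underside.
- pyramid: bystander, to be left alone: grey four-sided cheese with a flat top, about 60 mm wide at the foot, 55 mm high. Origin: centre of its underside.
- knife: bystander, to be left alone: cheese knife lying flat, 235 mm long, 16 mm high, blade along its +x. Origin: middle of its length, on its underside.
- price_card: bystander, to be left alone: black upright price card 85 mm wide in a wooden foot, 66 mm high. Origin: centre of its underside.
- crottin: bystander, to be left alone: small grey barrel-shaped cheese, 54 mm across, 40 mm high. Origin: centre of its underside.
- honey_jar: bystander, to be left alone: small glass jar, 60 mm across, 80 mm high. Origin: centre of its underside.
Things that resemble listed ones, but are neither listed nor needed, are in the scene too. What is shaped like the block but blue is not meant.

How it is judged (in metres and radians):
On the way, in this order (a step that is already met when the one before it is completed fails the run):
1. the long rind side is on the blade, near the rounded corner, with the blade pushed in more than 3 mm (value of joint blade above 0.003 m and contact force between block and scraper above 0.5 N and y of blade_tip in the frame of block between -0.034 and -0.022 m and angle between the y axis of block and the x axis of scraper, either way round below 0.2 rad and angle between block's own z axis and vertical below 0.2 rad and x of blade_tip in the frame of block above 0.022 m), for 0.05 s.
2. the blade, still pushed in more than 3 mm, is at the middle of the long rind side (value of joint blade above 0.003 m and contact force between block and scraper above 0.5 N and y of blade_tip in the frame of block between -0.034 and -0.022 m and angle between the y axis of block and the x axis of scraper, either way round below 0.2 rad and angle between block's own z axis and vertical below 0.2 rad and x of blade_tip in the frame of block between -0.015 and 0.015 m), for 0.05 s.
3. the blade, still pushed in more than 3 mm, is near the other end of the long rind side (value of joint blade above 0.003 m and contact force between block and scraper above 0.5 N and y of blade_tip in the frame of block between -0.034 and -0.022 m and angle between the y axis of block and the x axis of scraper, either way round below 0.2 rad and angle between block's own z axis and vertical below 0.2 rad and x of blade_tip in the frame of block below -0.022 m), for 0.05 s.
4. the block has been turned and its short rind end is on the blade, near the rounded corner, with the blade pushed in more than 3 mm (value of joint blade above 0.003 m and contact force between block and scraper above 0.5 N and x of blade_tip in the frame of block between 0.044 and 0.056 m and angle between the x axis of block and the x axis of scraper, either way round below 0.2 rad and angle between block's own z axis and vertical below 0.2 rad and y of blade_tip in the frame of block below -0.004 m), for 0.05 s.
5. the blade, still pushed in more than 3 mm, is near the other edge of the short rind end (value of joint blade above 0.003 m and contact force between block and scraper above 0.5 N and x of blade_tip in the frame of block between 0.044 and 0.056 m and angle between the x axis of block and the x axis of scraper, either way round below 0.2 rad and angle between block's own z axis and vertical below 0.2 rad and y of blade_tip in the frame of block above 0.012 m), for 0.05 s.
At the end, for the whole second after the job is handed in: the block stands upright (own z within 0.08 rad of vertical, rounded corner's edge upright, original underside down) on the scale's pan, its centre within 35 mm of the pan's centre, at rest and released; the blade is free again (horizontal distance between block and pan below 0.035 m and z of block in the frame of pan between -0.005 and 0.005 m and angle between block's own z axis and vertical below 0.08 rad and linear speed of block below 0.02 m/s and angular speed of block below 0.1 rad/s and contact force between block and scale above 1 N and value of joint blade below 0.002 m); the robot touches nothing.
It fails at once if the block is dropped from more than about 20 mm, or slammed, onto the scale (faster than 0.5 m/s within 25 mm of the pan) (horizontal distance between block and pan below 0.12 m and z of block in the frame of pan below 0.025 m and linear speed of block above 0.5 m/s).
It fails at once if another thing on the counter is displaced by more than 25 mm (distance of any of goat_puck, chutney_jar, pyramid, knife, price_card, crottin, honey_jar from where it was at the start of the episode above 0.025 m).
It also fails if it takes over 61 s, if anything falls off the work surface, if the arm or the gripper's body presses on something with over 40 N, if the wrist force passes 120 N, or if a joint passes its speed limit or range.

## Robot

A 6-joint arm with a two-finger parallel gripper is mounted at the origin on the work surface. World frame = base frame: x ahead of the robot, y to its left, z up, the work surface at z = 0. Lengths are in mm, angles in rad, forces in N, time in s.
With the tool pointing down it reaches from about 300 to 775 mm from the base axis. Payload 14.6 kg.
Tool frame: the origin (TCP) lies between the finger pads; the fingertips stand manip.nose_length ahead of it and the grasp point (between the pads) lies 11 mm behind it (manip.nose_length is the distance from the TCP to the fingertips, in mm); z points along the fingers, y is the line along which they close (so a half turn about z gives the same grasp; the last joint's range is limited). The gripper opens to 94 mm and grips with 3 to 60 N. Pads are 16 mm wide; open, the fingers measure 119 mm over their backs; the gripper's body (75 mm by 177 mm) begins 78 mm behind the grasp point.
Start: joints at [-1.321, 0.3, 1.521, -0, 1.321, -0.067], TCP at [171.333, -522.623, 213.446] pointing down, gripper open.
Joint ranges: [-3.03, 3.03], [-0.79, 2.21], [0.23, 2.52], [-1.04, 4.18], [0, 3.07], [-2.55, 2.55]. Speed limits (rad/s): [2.22, 2.22, 2.57, 3.14, 3.14, 3.14].

## Interface

Orientations are given as [roll, pitch, yaw] about the fixed x, y, z axes, in that order (R = Rz(yaw) Ry(pitch) Rx(roll)).
In Python, from cell import manip, cams, job gives the robot as it stands.
- The arm moves only by the tool jog_arm, never from a script. Its argument "commands" is a list of rows, each an object of numbers: "dx", "dy", "dz": the shift along the tool's x, y, z each as a share of 40 mm, from -1 to 1; "ax", "ay", "az": the turn, a rotation vector about the tool's x, y, z each as a share of 10 degrees, from -1 to 1; "gripper": the closure, from 0 (fully open) to 1 (shut). A call has 1 to 10 rows; each row shifts and turns the commanded pose from where the row before left it, along the tool's axes as they then stand; what a row does not reach is not made up. A row lasts 1/8 s, in which the tool goes at most 62.5 mm and 10.7 degrees, less where a joint would pass 70% of its speed; a pose out of reach is approached as far as the arm can. A call with a number of a shift or a turn outside -1 to 1 is refused whole. A call with a gripper value outside its range is refused whole. The fingers move at their own pace and stop on an object; "squeeze" is the grip in N (left out, the last holds). Time passes only in rows, so rows that do not move let the fingers close. It gives the time, the measured TCP pose, the force, the opening and the grip force at its end, in the units of the state.
- manip.read_state(): the state, without advancing time (a new reading comes with each control period).
- cams.camera(name): name is "side" or "top"; returns a dict with "image" (400x640x3 uint8, red, green, blue), "fx", "fy", "cx", "cy" (pixels), "dist_coeffs" ([k1, k2, p1, p2, k3] as OpenCV has them; the pictures are not rectified), "world_to_cam" (4x4, takes a point from world to camera coordinates). Camera axes: x right, y down, z forward; pixel columns grow to the right and rows downward; lengths in mm; the calibration is good to about 2 mm. A picture is of the moment at which its call begins. There is no depth.
- job.sign_off(): hands the job in; it is judged then, once.
The state is a dict: "clock": time; "joints": joint angles; "qd": joint speeds; "effort": joint torques, N m; "eef_pos": TCP position; "eef_rot": TCP orientation; "wrist_force": force on the tool from outside, world axes, zero at the start; "moment": the same for the moment, N m; "finger_gap": finger opening in mm; "finger_force": force on a finger pad.
Only numpy, scipy, OpenCV 4.12 (cv2) and the standard library are available. Lean on these libraries where they do the work, as an engineer would, in place of code of your own. Each camera call takes 0.05 s, during which the arm holds its last target. There are 200 camera calls.

## Working session

There is one attempt and no reset: what is moved stays moved. The work goes in short steps, Python scripts to look and compute and a tool call to move; the robot and the scene stay as the last step left them, time stands still between calls to the robot, and variables do not carry over. Pictures are saved under pics/ and viewed, at most 10 in all, crops included, and the job is handed in when it is done.

Besides the shell and the picture viewer there is one more tool, called after "Request:" as name(argument=value, ...), one argument or row to a line, values as JSON. jog_arm: Moves the arm, as the interface text tells. Shift numbers are shares of 40 mm and turn numbers shares of 10 degrees, none past 1 either way. Its arguments: {"type":"object","properties":{"commands":{"type":"array"},"squeeze":{"type":"number"}},"required":["commands"]}

```bash
mkdir -p pics; ls
cat > h.py <<'E'
import numpy as np, cv2
from cell import manip, cams, job
def grab(n):
    c=cams.camera(n); return c
def KD(c): return np.array([[c["fx"],0,c["cx"]],[0,c["fy"],c["cy"]],[0,0,1.]]),np.array(c["dist_coeffs"],float)
def proj(c,P):
    K,D=KD(c);W=np.array(c["world_to_cam"])
    return cv2.projectPoints(np.array(P,float).reshape(-1,3),cv2.Rodrigues(W[:3,:3])[0],W[:3,3],K,D)[0].reshape(-1,2)
def ray(c,px,z):
    K,D=KD(c);W=np.array(c["world_to_cam"]);R=W[:3,:3];o=-R.T@W[:3,3]
    u=cv2.undistortPoints(np.array(px,float).reshape(-1,1,2),K,D).reshape(-1,2)
    d=np.c_[u,np.ones(len(u))]@R
    return o+d*((z-o[2])/d[:,2])[:,None]
E
python3 - <<'E'
from h import *
import pickle
cs={n:grab(n) for n in("top","side")}
pickle.dump(cs,open("c0.pkl","wb"))
for n,c in cs.items():
    cv2.imwrite(f"pics/{n}0.png",cv2.resize(c["image"][...,::-1],(800,500)))
    W=np.array(c["world_to_cam"]);print(n,-W[:3,:3].T@W[:3,3],c["fx"])
s=manip.read_state();print(s,manip.nose_length)
E
```

```text
pics
top [ 3.46437304e+02 -1.41316443e+00  1.47298119e+03] 455.5259972163727
side [-247.36262874  700.64853809 1308.72604863] 495.9287124259186
{'clock': 0.1, 'joints': array([-1.32059530e+00,  3.00396729e-01,  1.52150825e+00,  3.03893881e-05,
        1.32071081e+00, -6.65542233e-02]), 'qd': array([-0.00137013, -0.00036814, -0.00081194, -0.00069796, -0.00243876,
       -0.0004929 ]), 'effort': array([ 1.48044295e-03, -5.32641792e+01, -3.53283906e+01,  7.08934455e-02,
        2.34650873e-02, -7.83765245e-05]), 'eef_pos': array([ 171.28920792, -522.40973069,  212.95793349]), 'eef_rot': array([-3.14057374e+00, -9.74150563e-05,  3.16747663e-01]), 'wrist_force': array([-0.4648502 ,  0.25361294,  0.09853964]), 'moment': array([ 0.00705971,  0.03868691, -0.013163  ]), 'finger_force': 0.0, 'finger_gap': 93.86863256441488} 8.0
```

View pics/top0.png

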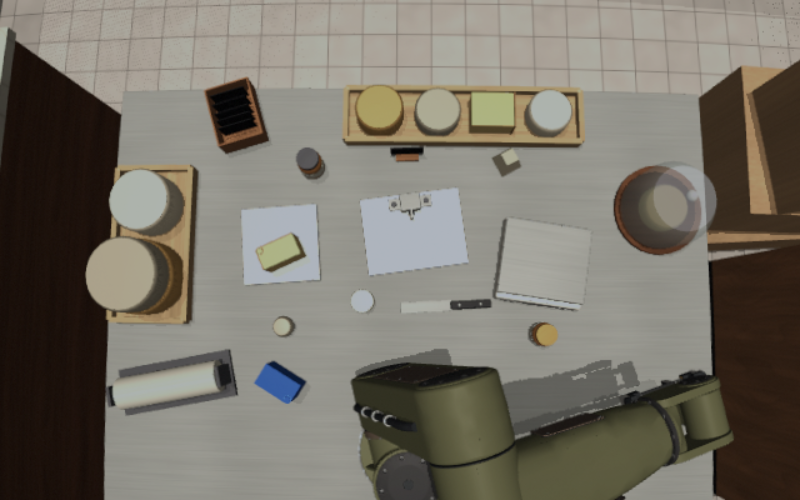

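View pics/side0.png

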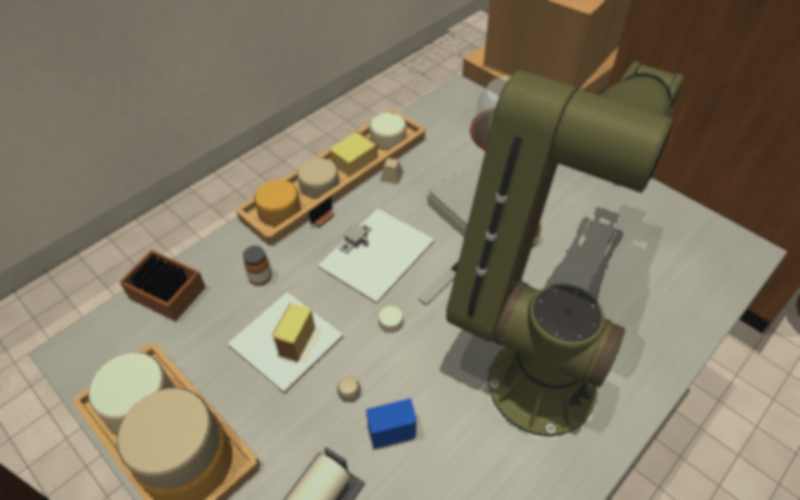

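The loose rectangular candidates in the top view are the yellow block on the white board (280,252), the blue block (280,382, excluded by colour), and the yellow block in the tray (492,112, in the display tray rather than on the board). The first one fits, because it stands on the cutting board and shows a brown side. I'll confirm with an enlarged crop.

Run:
```python
from h import *
import pickle
cs=pickle.load(open("c0.pkl","rb"))
t=cs["top"]["image"][...,::-1];s=cs["side"]["image"][...,::-1]
R=lambda a,k:cv2.resize(a,None,fx=k,fy=k,interpolation=cv2.INTER_CUBIC)
a=R(t[180:230,190:270],5); b=R(t[145:225,280:380],4) ; c=R(s[235:295,210:260],5); d=R(t[165:255,390:480],4)
im=np.zeros((600,800,3),np.uint8)
for q,(x,y) in((a,(0,0)),(b,(400,0)),(c[:340],(0,260)),(d[:270],(400,325))):
    im[y:y+q.shape[0],x:x+q.shape[1]]=q[:600-y]
cv2.imwrite("pics/crop1.png",im)
```

```text
(no output)
```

View pics/crop1.png

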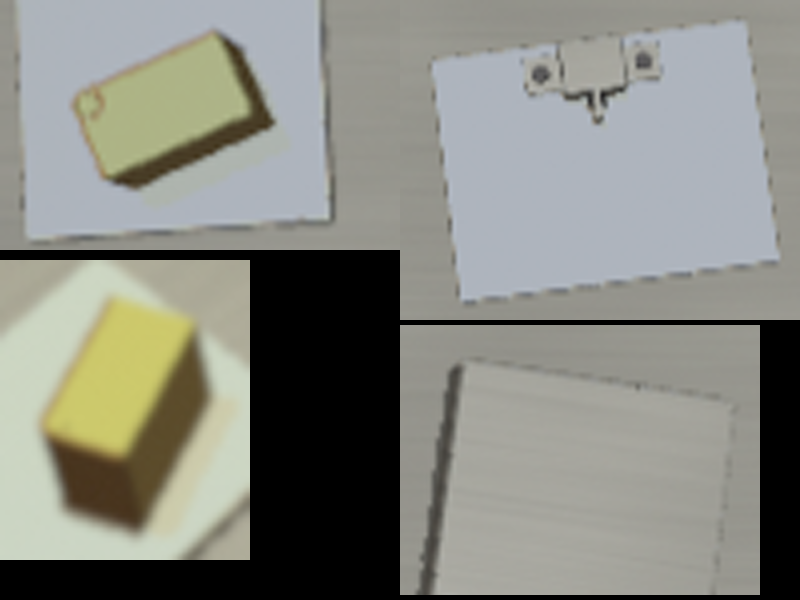

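The crop confirms it: brown rind lines run along the block's upper-left long edge (75,100)→(215,30) and its left end (75,100)→(105,180). They meet in the rounded corner at (80,100). The scraper blade points down in the picture, at (598,120).

```bash
cat > fit.py <<'E'
from h import *
import pickle
from scipy.optimize import least_squares
cs=pickle.load(open("c0.pkl","rb"))
def fit(obs,x0):
    # obs: list of (camname, local pts, px)
    def P(q,L):
        L=np.array(L,float);c,s=np.cos(q[2]),np.sin(q[2])
        return np.c_[q[0]+c*L[:,0]-s*L[:,1],q[1]+s*L[:,0]+c*L[:,1],L[:,2]]
    f=lambda q:np.concatenate([(proj(cs[n],P(q,L))-px).ravel() for n,L,px in obs])
    r=least_squares(f,x0,x_scale=[10,10,.1]);print(r.x.round(3),"res",np.abs(r.fun).max().round(2),r.fun.round(1));return r.x
def cr(px,k,o): return (np.array(px,float)+.5)/k-.5+np.array(o)
E
python3 - <<'E'
from fit import *
print("scraper");fit([("top",[[70,130,12],[70,-130,12],[-130,-130,12],[-130,130,12],[-2,0,41]],np.array([*cr([[432,60],[745,20],[778,262],[462,300]],4,[280-100,145]),*cr([[598,122]],4,[180,145])]))],[500,0,0.1])
print("block")
B=15;T=99
fit([("top",[[50,28,T],[-50,28,T],[-50,-28,T],[-50,28,B]],cr([[105,180],[250,115],[213,30],[137,188]][:1]+[[250,115],[213,30],[273,125]],5,[190,180]))],[420,280,1.7])
fit([("top",[[50,28,T],[-50,28,T],[-50,-28,T],[-50,28,B],[50,28,B]],cr([[105,180],[250,115],[213,30],[273,125],[137,188]],5,[190,180])),
("side",[[50,28,T],[-50,28,T],[-50,-28,T],[50,28,B]],cr([[125,459],[194,322],[112,297],[138,533]],5,[210,235-52]))],[420,280,1.7])
print("scale")
pan=np.array([[508,220],[591,230],[581,306],[497,296]])/1.25
print(ray(cs["top"],pan,60))
E
```

```text
scraper
[ 5.87646e+02 -7.19500e+00  1.32000e-01] res 0.7 [-0.5 -0.1  0.3  0.   0.4 -0.  -0.7  0.6  0.4 -0.5]
block
[494.22  323.056   2.015] res 0.65 [-0.7  0.4  0.1 -0.5  0.1 -0.   0.5  0.2]
[494.325 322.75    2.007] res 0.79 [-0.7  0.2  0.2 -0.4  0.3  0.   0.5  0.3 -0.4  0.6 -0.8  0.   0.2 -0.4
 -0.6 -0.5  0.7  0.1]
scale
[[ 579.79879758 -249.30244638   60.        ]
 [ 555.97502818 -460.92958016   60.        ]
 [ 364.19189167 -430.59429555   60.        ]
 [ 388.69247539 -219.56519408   60.        ]]
```

Request:
jog_arm(
  commands=[
    {"dx": 0.71,"dy": -0.88},
    {"dx": 0.71,"dy": -0.88},
    {"dx": 0.71,"dy": -0.88},
    {"dx": 0.71,"dy": -0.88},
    {"dx": 0.71,"dy": -0.88},
    {"dx": 0.71,"dy": -0.88},
    {"dx": 0.71,"dy": -0.88},
    {"dx": 0.71,"dy": -0.88},
    {"dx": 0.71,"dy": -0.88},
    {"dx": 0.71,"dy": -0.88},
  ],
)

```text
schema error: expected keys dx, dy, dz, ax, ay, az, gripper
```

Request:
jog_arm(
  commands=[
    {"dx": 0.71,"dy": -0.88},
    {"dx": 0.71,"dy": -0.88},
    {"dx": 0.71,"dy": -0.88},
    {"dx": 0.71,"dy": -0.88},
    {"dx": 0.71,"dy": -0.88},
    {"dx": 0.71,"dy": -0.88},
    {"dx": 0.71,"dy": -0.88},
    {"dx": 0.71,"dy": -0.88},
    {"dx": 0.71,"dy": -0.88},
    {"dx": 0.71,"dy": -0.88},
  ],
)

```text
schema error: expected keys dx, dy, dz, ax, ay, az, gripper
```

Request:
jog_arm(
  commands=[
    {"az": -0.97},
    {"az": -0.97},
    {"az": -0.97},
    {"az": -0.97},
    {"az": -0.97},
    {"az": -0.97},
    {"az": -0.97},
    {"az": -0.97},
    {"az": -0.97},
    {"az": -0.97},
  ],
)

```text
schema error: expected keys dx, dy, dz, ax, ay, az, gripper
```

```bash
cat >> h.py <<'E'
def go(x,y,z,yaw,n):
    from scipy.spatial.transform import Rotation as Ro
    s=manip.read_state();R=Ro.from_euler("xyz",s["eef_rot"]);d=R.inv().apply(np.array([x,y,z])-s["eef_pos"])
    r=(R.inv()*Ro.from_euler("xyz",[np.pi,0,yaw])).as_rotvec(degrees=True)
    print("clk",s["clock"].__round__(2) if hasattr(s["clock"],"__round__") else s["clock"],"pos",s["eef_pos"].round(1),"rot",s["eef_rot"].round(3),"gap",round(s["finger_gap"],1),"F",s["wrist_force"].round(1),"\n d/row",(d/40/n).round(3),"turn/row",(r/10/n).round(3))
E
python3 -c "
from h import *
go(494.3,322.9,67,2.007,1)
import pickle;cs={n:grab(n) for n in('top','side')};pickle.dump(cs,open('c1.pkl','wb'))
"
```

```text
clk 0.1 pos [ 171.3 -522.4  213. ] rot [-3.141 -0.     0.317] gap 93.9 F [-0.5  0.3  0.1] 
 d/row [ 14.256 -17.562   3.668] turn/row [-4.000e-03 -5.000e-03 -9.684e+00]
```

All seven keys are required.

Request:
jog_arm(
  commands=[
    {"dx": 0.71,"dy": -0.88,"dz": 0,"ax": 0,"ay": 0,"az": 0,"gripper": 0},
    {"dx": 0.71,"dy": -0.88,"dz": 0,"ax": 0,"ay": 0,"az": 0,"gripper": 0},
    {"dx": 0.71,"dy": -0.88,"dz": 0,"ax": 0,"ay": 0,"az": 0,"gripper": 0},
    {"dx": 0.71,"dy": -0.88,"dz": 0,"ax": 0,"ay": 0,"az": 0,"gripper": 0},
    {"dx": 0.71,"dy": -0.88,"dz": 0,"ax": 0,"ay": 0,"az": 0,"gripper": 0},
    {"dx": 0.71,"dy": -0.88,"dz": 0,"ax": 0,"ay": 0,"az": 0,"gripper": 0},
    {"dx": 0.71,"dy": -0.88,"dz": 0,"ax": 0,"ay": 0,"az": 0,"gripper": 0},
    {"dx": 0.71,"dy": -0.88,"dz": 0,"ax": 0,"ay": 0,"az": 0,"gripper": 0},
    {"dx": 0.71,"dy": -0.88,"dz": 0,"ax": 0,"ay": 0,"az": 0,"gripper": 0},
    {"dx": 0.71,"dy": -0.88,"dz": 0,"ax": 0,"ay": 0,"az": 0,"gripper": 0},
  ],
)

```text
clock: 1.45
eef_pos: [331.8, -98.3, 213.6]
eef_rot: [3.141, -0.0, 0.317]
wrist_force: [0.9, -0.4, 0.3]
finger_gap: 94.2
finger_force: 0.0
```

Request:
jog_arm(
  commands=[
    {"dx": 0.71,"dy": -0.88,"dz": 0,"ax": 0,"ay": 0,"az": 0,"gripper": 0},
    {"dx": 0.71,"dy": -0.88,"dz": 0,"ax": 0,"ay": 0,"az": 0,"gripper": 0},
    {"dx": 0.71,"dy": -0.88,"dz": 0,"ax": 0,"ay": 0,"az": 0,"gripper": 0},
    {"dx": 0.71,"dy": -0.88,"dz": 0,"ax": 0,"ay": 0,"az": 0,"gripper": 0},
    {"dx": 0.71,"dy": -0.88,"dz": 0,"ax": 0,"ay": 0,"az": 0,"gripper": 0},
    {"dx": 0.71,"dy": -0.88,"dz": 0,"ax": 0,"ay": 0,"az": 0,"gripper": 0},
    {"dx": 0.71,"dy": -0.88,"dz": 0,"ax": 0,"ay": 0,"az": 0,"gripper": 0},
    {"dx": 0.71,"dy": -0.88,"dz": 0,"ax": 0,"ay": 0,"az": 0,"gripper": 0},
    {"dx": 0.71,"dy": -0.88,"dz": 0,"ax": 0,"ay": 0,"az": 0,"gripper": 0},
    {"dx": 0.71,"dy": -0.88,"dz": 0,"ax": 0,"ay": 0,"az": 0,"gripper": 0},
  ],
)

```text
clock: 2.7
eef_pos: [492.1, 324.7, 213.2]
eef_rot: [3.141, 0.0, 0.317]
wrist_force: [0.9, -0.3, -0.4]
finger_gap: 94.1
finger_force: 0.0
```

Request:
jog_arm(
  commands=[
    {"dx": 0,"dy": 0,"dz": 0,"ax": 0,"ay": 0,"az": -0.97,"gripper": 0},
    {"dx": 0,"dy": 0,"dz": 0,"ax": 0,"ay": 0,"az": -0.97,"gripper": 0},
    {"dx": 0,"dy": 0,"dz": 0,"ax": 0,"ay": 0,"az": -0.97,"gripper": 0},
    {"dx": 0,"dy": 0,"dz": 0,"ax": 0,"ay": 0,"az": -0.97,"gripper": 0},
    {"dx": 0,"dy": 0,"dz": 0,"ax": 0,"ay": 0,"az": -0.97,"gripper": 0},
    {"dx": 0,"dy": 0,"dz": 0,"ax": 0,"ay": 0,"az": -0.97,"gripper": 0},
    {"dx": 0,"dy": 0,"dz": 0,"ax": 0,"ay": 0,"az": -0.97,"gripper": 0},
    {"dx": 0,"dy": 0,"dz": 0,"ax": 0,"ay": 0,"az": -0.97,"gripper": 0},
    {"dx": 0,"dy": 0,"dz": 0,"ax": 0,"ay": 0,"az": -0.97,"gripper": 0},
    {"dx": 0,"dy": 0,"dz": 0,"ax": 0,"ay": 0,"az": -0.97,"gripper": 0},
  ],
)

```text
clock: 3.95
eef_pos: [491.7, 323.2, 213.2]
eef_rot: [-3.141, 0.0, 2.015]
wrist_force: [0.5, 0.0, 0.1]
finger_gap: 93.8
finger_force: 0.0
```

```bash
python3 -c "
from h import *
go(494.3,322.9,67,2.007,1)"
```

```text
clk 3.95 pos [491.7 323.2 213.2] rot [-3.141  0.     2.015] gap 93.8 F [0.5 0.  0.1] 
 d/row [-0.035  0.057  3.656] turn/row [-0.002  0.     0.048]
```

Request:
jog_arm(
  commands=[
    {"dx": -0.03,"dy": 0.06,"dz": 0.73,"ax": 0,"ay": 0,"az": 0.05,"gripper": 0},
    {"dx": 0,"dy": 0,"dz": 0.73,"ax": 0,"ay": 0,"az": 0,"gripper": 0},
    {"dx": 0,"dy": 0,"dz": 0.73,"ax": 0,"ay": 0,"az": 0,"gripper": 0},
    {"dx": 0,"dy": 0,"dz": 0.73,"ax": 0,"ay": 0,"az": 0,"gripper": 0},
    {"dx": 0,"dy": 0,"dz": 0.73,"ax": 0,"ay": 0,"az": 0,"gripper": 0},
    {"dx": 0,"dy": 0,"dz": 0,"ax": 0,"ay": 0,"az": 0,"gripper": 0.3},
    {"dx": 0,"dy": 0,"dz": 0,"ax": 0,"ay": 0,"az": 0,"gripper": 0.5},
    {"dx": 0,"dy": 0,"dz": 0,"ax": 0,"ay": 0,"az": 0,"gripper": 0.7},
    {"dx": 0,"dy": 0,"dz": 0,"ax": 0,"ay": 0,"az": 0,"gripper": 1},
    {"dx": 0,"dy": 0,"dz": 0,"ax": 0,"ay": 0,"az": 0,"gripper": 1},
  ],
  squeeze=40,
)

```text
clock: 5.2
eef_pos: [494.7, 323.4, 68.2]
eef_rot: [3.141, -0.0, 2.001]
wrist_force: [-1.0, -0.2, 6.2]
finger_gap: 55.5
finger_force: 40.0
```

Request:
jog_arm(
  commands=[
    {"dx": 0,"dy": 0,"dz": 0,"ax": 0,"ay": 0,"az": 0,"gripper": 1},
    {"dx": 0,"dy": 0,"dz": 0,"ax": 0,"ay": 0,"az": 0,"gripper": 1},
  ],
)

```text
clock: 5.45
eef_pos: [494.7, 323.4, 68.2]
eef_rot: [3.141, -0.0, 2.001]
wrist_force: [-1.4, 0.1, 6.5]
finger_gap: 55.9
finger_force: 40.0
```

Request:
jog_arm(
  commands=[
    {"dx": 0,"dy": 0,"dz": -0.4,"ax": 0,"ay": 0,"az": 0,"gripper": 1},
    {"dx": 0,"dy": 0,"dz": -0.8,"ax": 0,"ay": 0,"az": 0,"gripper": 1},
    {"dx": 0,"dy": 0,"dz": -0.8,"ax": 0,"ay": 0,"az": 0,"gripper": 1},
    {"dx": 0,"dy": 0,"dz": 0,"ax": 0,"ay": 0,"az": 0.57,"gripper": 1},
    {"dx": 0,"dy": 0,"dz": 0,"ax": 0,"ay": 0,"az": 0.57,"gripper": 1},
    {"dx": 0,"dy": 0,"dz": 0,"ax": 0,"ay": 0,"az": 0.57,"gripper": 1},
    {"dx": 0,"dy": 0,"dz": 0,"ax": 0,"ay": 0,"az": 0,"gripper": 1},
  ],
)

```text
clock: 6.32
eef_pos: [494.3, 323.1, 147.9]
eef_rot: [-3.141, 0.0, 1.703]
wrist_force: [-0.3, -0.1, -5.4]
finger_gap: 56.0
finger_force: 40.0
```

```bash
python3 -c "
from h import *
go(532.7,-49.8,148,1.703,10)
c=grab('side');p=proj(c,[494,323,100])[0].astype(int);print(p)
x,y=p;q=c['image'][max(0,y-60):y+60,max(0,x-80):x+80,::-1]
cv2.imwrite('pics/lift.png',cv2.resize(q,None,fx=5,fy=5))"
```

```text
clk 6.33 pos [494.3 323.1 147.9] rot [-3.141  0.     1.703] gap 56.0 F [-0.3 -0.1 -5.4] 
 d/row [-0.937 -0.028 -0.   ] turn/row [-0.  0.  0.]
[232 257]
```

View pics/lift.png

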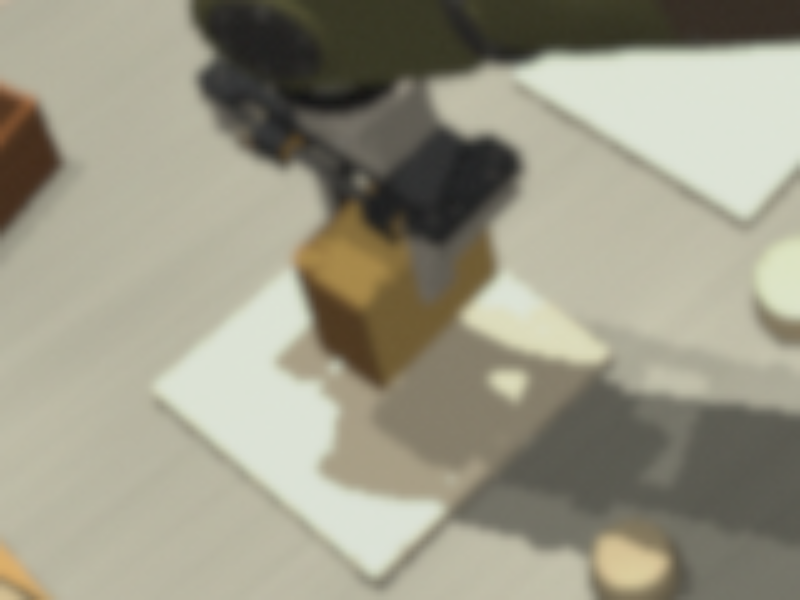

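Held upright and centred, with the rounded corner's short end on the left at (310,300). Moving to the scraper.

Request:
jog_arm(
  commands=[
    {"dx": -0.94,"dy": -0.03,"dz": 0,"ax": 0,"ay": 0,"az": 0,"gripper": 1},
    {"dx": -0.94,"dy": -0.03,"dz": 0,"ax": 0,"ay": 0,"az": 0,"gripper": 1},
    {"dx": -0.94,"dy": -0.03,"dz": 0,"ax": 0,"ay": 0,"az": 0,"gripper": 1},
    {"dx": -0.94,"dy": -0.03,"dz": 0,"ax": 0,"ay": 0,"az": 0,"gripper": 1},
    {"dx": -0.94,"dy": -0.03,"dz": 0,"ax": 0,"ay": 0,"az": 0,"gripper": 1},
    {"dx": -0.94,"dy": -0.03,"dz": 0,"ax": 0,"ay": 0,"az": 0,"gripper": 1},
    {"dx": -0.94,"dy": -0.03,"dz": 0,"ax": 0,"ay": 0,"az": 0,"gripper": 1},
    {"dx": -0.94,"dy": -0.03,"dz": 0,"ax": 0,"ay": 0,"az": 0,"gripper": 1},
    {"dx": -0.94,"dy": -0.03,"dz": 0,"ax": 0,"ay": 0,"az": 0,"gripper": 1},
    {"dx": -0.94,"dy": -0.03,"dz": 0,"ax": 0,"ay": 0,"az": 0,"gripper": 1},
  ],
)

```text
clock: 7.62
eef_pos: [531.9, -52.3, 147.8]
eef_rot: [3.141, 0.0, 1.705]
wrist_force: [0.3, 0.2, -4.6]
finger_gap: 55.6
finger_force: 40.0
```

Request:
jog_arm(
  commands=[
    {"dx": 0,"dy": 0,"dz": 0.8,"ax": 0,"ay": 0,"az": 0,"gripper": 1},
    {"dx": 0,"dy": 0,"dz": 0.8,"ax": 0,"ay": 0,"az": 0,"gripper": 1},
    {"dx": 0,"dy": 0,"dz": 0,"ax": 0,"ay": 0,"az": 0,"gripper": 1},
  ],
)

```text
clock: 8.0
eef_pos: [530.8, -51.0, 81.9]
eef_rot: [-3.138, -0.001, 1.704]
wrist_force: [0.8, 0.0, -4.0]
finger_gap: 56.1
finger_force: 40.0
```

```bash
python3 -c "
from h import *
go(532.7,-49.8,71.5,1.703,1)
o=[]
for n in('side','top'):
    c=grab(n);x,y=proj(c,[560,-20,60])[0].astype(int);print(n,x,y)
    q=c['image'][max(0,y-40):y+40,x-40:x+40,::-1];o.append(cv2.resize(q,None,fx=5,fy=5,interpolation=cv2.INTER_CUBIC)[:400])
cv2.imwrite('pics/pre.png',np.hstack(o))"
```

```text
clk 8.0 pos [530.8 -51.   81.9] rot [-3.138e+00 -1.000e-03  1.704e+00] gap 56.1 F [ 0.8  0.  -4. ] 
 d/row [0.022 0.053 0.26 ] turn/row [-0.023 -0.007  0.007]
side 301 189
top 333 181
```

View pics/pre.png

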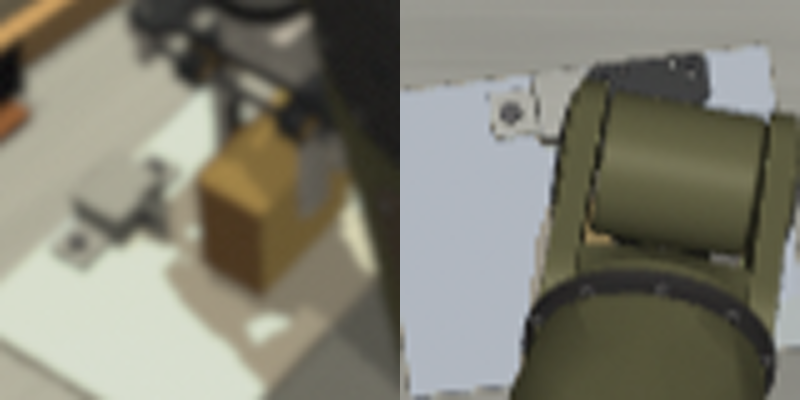

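The block hangs clear of the blade, upright, with its rind face toward the blade (side view: blade at (155,215), block's rounded edge at (205,190)).

Request:
jog_arm(
  commands=[
    {"dx": 0,"dy": 0,"dz": 0.26,"ax": 0,"ay": 0,"az": 0,"gripper": 1},
    {"dx": 0,"dy": 0.35,"dz": 0,"ax": 0,"ay": 0,"az": 0,"gripper": 1},
    {"dx": 0,"dy": 0.35,"dz": 0,"ax": 0,"ay": 0,"az": 0,"gripper": 1},
    {"dx": 0,"dy": 0,"dz": 0,"ax": 0,"ay": 0,"az": 0,"gripper": 1},
    {"dx": 0,"dy": 0,"dz": 0,"ax": 0,"ay": 0,"az": 0,"gripper": 1},
  ],
)

```text
clock: 8.72
eef_pos: [559.3, -47.4, 73.1]
eef_rot: [-3.141, -0.0, 1.703]
wrist_force: [0.4, 0.4, -5.1]
finger_gap: 56.0
finger_force: 40.0
```

Request:
jog_arm(
  commands=[
    {"dx": 0,"dy": 0.1,"dz": 0,"ax": 0,"ay": 0,"az": 0,"gripper": 1},
    {"dx": 0,"dy": 0.1,"dz": 0,"ax": 0,"ay": 0,"az": 0,"gripper": 1},
    {"dx": 0,"dy": 0,"dz": 0,"ax": 0,"ay": 0,"az": 0,"gripper": 1},
    {"dx": 0,"dy": 0,"dz": 0,"ax": 0,"ay": 0,"az": 0,"gripper": 1},
  ],
)

```text
clock: 9.22
eef_pos: [567.4, -46.4, 73.0]
eef_rot: [-3.141, -0.0, 1.703]
wrist_force: [-2.5, -1.1, -4.1]
finger_gap: 55.6
finger_force: 40.0
```

```bash
cat >> h.py <<'E'
def sc():
    s=manip.read_state();c,si=np.cos(.132),np.sin(.132);R=np.array([[c,si],[-si,c]])
    print("scr xy",(R@(s["eef_pos"][:2]-[587.6,-7.2])).round(1),"z",s["eef_pos"][2].round(1),"yaw-",(s["eef_rot"][2]-.132).round(3),"Fscr",(R@s["wrist_force"][:2]).round(2),s["wrist_force"][2].round(2),s["moment"].round(2))
E
python3 -c "
from h import *
sc()"
```

```text
scr xy [-25.1 -36.2] z 73.0 yaw- 1.571 Fscr [-2.67 -0.78] -4.14 [-0.09  0.42  0.05]
```

Request:
jog_arm(
  commands=[
    {"dx": 0,"dy": 0.05,"dz": 0,"ax": 0,"ay": 0,"az": 0,"gripper": 1},
    {"dx": 0,"dy": 0,"dz": 0,"ax": 0,"ay": 0,"az": 0,"gripper": 1},
  ],
)

```text
clock: 9.48
eef_pos: [569.5, -46.1, 72.9]
eef_rot: [-3.141, -0.0, 1.703]
wrist_force: [-3.4, 0.0, -3.8]
finger_gap: 55.6
finger_force: 40.0
```

```bash
python3 -c "
from h import *
sc()
c=grab('side');sc();x,y=proj(c,[587,-7,35])[0].astype(int)
q=c['image'][y-30:y+30,x-40:x+40,::-1];cv2.imwrite('pics/press.png',cv2.resize(q,None,fx=10,fy=10,interpolation=cv2.INTER_CUBIC))
print(proj(c,[[587.6,-7.2,41],[587.6+5.9,-6.4,41]])-[x-40,y-30])"
```

```text
scr xy [-23.  -36.2] z 72.9 yaw- 1.571 Fscr [-3.33  0.49] -3.84 [-0.1   0.6   0.15]
scr xy [-23.  -36.2] z 73.0 yaw- 1.571 Fscr [-3.61 -0.6 ] -4.44 [-0.14  0.57  0.1 ]
[[40.75729501 29.36009937]
 [39.37876014 28.57120793]]
```

View pics/press.png

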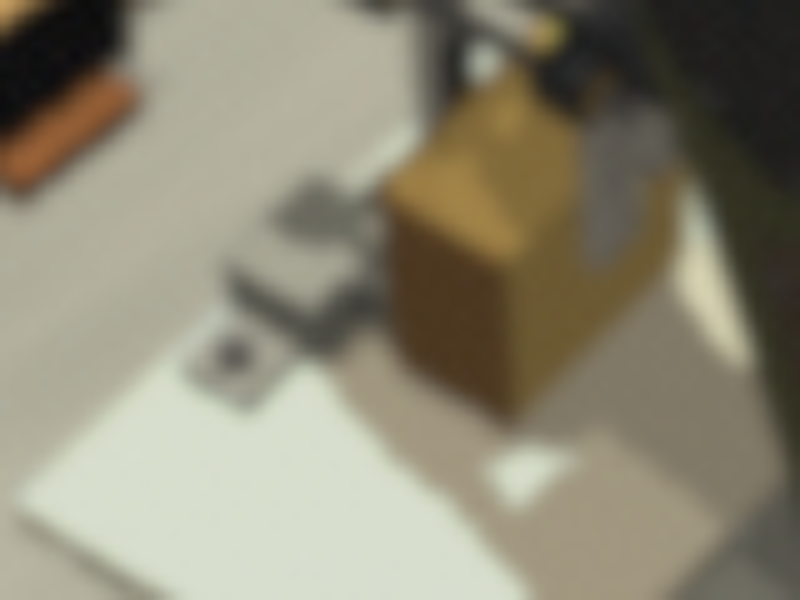

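Face is on the blade close to the rounded corner (blade around (375,285), rounded edge at (390,200)), pushed in about half. Drawing along.

Request:
jog_arm(
  commands=[
    {"dx": 0.1,"dy": 0,"dz": 0,"ax": 0,"ay": 0,"az": 0,"gripper": 1},
    {"dx": 0.1,"dy": 0,"dz": 0,"ax": 0,"ay": 0,"az": 0,"gripper": 1},
    {"dx": 0.1,"dy": 0,"dz": 0,"ax": 0,"ay": 0,"az": 0,"gripper": 1},
    {"dx": 0.1,"dy": 0,"dz": 0,"ax": 0,"ay": 0,"az": 0,"gripper": 1},
    {"dx": 0.1,"dy": 0,"dz": 0,"ax": 0,"ay": 0,"az": 0,"gripper": 1},
    {"dx": 0.1,"dy": 0,"dz": 0,"ax": 0,"ay": 0,"az": 0,"gripper": 1},
    {"dx": 0.1,"dy": 0,"dz": 0,"ax": 0,"ay": 0,"az": 0,"gripper": 1},
    {"dx": 0.1,"dy": 0,"dz": 0,"ax": 0,"ay": 0,"az": 0,"gripper": 1},
    {"dx": 0.1,"dy": 0,"dz": 0,"ax": 0,"ay": 0,"az": 0,"gripper": 1},
    {"dx": 0.1,"dy": 0,"dz": 0,"ax": 0,"ay": 0,"az": 0,"gripper": 1},
  ],
)

```text
clock: 10.78
eef_pos: [564.3, -6.2, 73.0]
eef_rot: [-3.142, -0.0, 1.703]
wrist_force: [-2.0, -2.1, -3.9]
finger_gap: 56.0
finger_force: 40.0
```

```bash
python3 -c "
from h import *
sc()"
```

```text
scr xy [-22.9   4.1] z 73.0 yaw- 1.571 Fscr [-2.22 -1.78] -3.95 [-0.49  0.64 -0.03]
```

Request:
jog_arm(
  commands=[
    {"dx": 0.1,"dy": 0.02,"dz": 0,"ax": 0,"ay": 0,"az": 0,"gripper": 1},
    {"dx": 0.1,"dy": 0,"dz": 0,"ax": 0,"ay": 0,"az": 0,"gripper": 1},
    {"dx": 0.1,"dy": 0,"dz": 0,"ax": 0,"ay": 0,"az": 0,"gripper": 1},
    {"dx": 0.1,"dy": 0,"dz": 0,"ax": 0,"ay": 0,"az": 0,"gripper": 1},
    {"dx": 0.1,"dy": 0,"dz": 0,"ax": 0,"ay": 0,"az": 0,"gripper": 1},
  ],
)

```text
clock: 11.4
eef_pos: [562.5, 13.7, 73.0]
eef_rot: [-3.142, -0.0, 1.702]
wrist_force: [-2.2, -2.0, -4.4]
finger_gap: 55.9
finger_force: 40.0
```

```bash
python3 -c "
from h import *
sc()"
```

```text
scr xy [-22.2  24.1] z 73.0 yaw- 1.57 Fscr [-2.43 -1.65] -4.41 [-0.53  0.62 -0.12]
```

Request:
jog_arm(
  commands=[
    {"dx": 0.1,"dy": 0.02,"dz": 0,"ax": 0,"ay": 0,"az": 0,"gripper": 1},
    {"dx": 0.1,"dy": 0,"dz": 0,"ax": 0,"ay": 0,"az": 0,"gripper": 1},
    {"dx": 0.1,"dy": 0,"dz": 0,"ax": 0,"ay": 0,"az": 0,"gripper": 1},
    {"dx": 0.1,"dy": 0,"dz": 0,"ax": 0,"ay": 0,"az": 0,"gripper": 1},
    {"dx": 0.02,"dy": 0,"dz": 0,"ax": 0,"ay": 0,"az": 0,"gripper": 1},
  ],
)

```text
clock: 12.02
eef_pos: [561.1, 30.5, 73.0]
eef_rot: [-3.142, -0.0, 1.703]
wrist_force: [-4.0, -2.2, -5.1]
finger_gap: 55.7
finger_force: 40.0
```

```bash
python3 -c "
from h import *
sc()
c=grab('side');sc();x,y=proj(c,[575,10,50])[0].astype(int)
q=c['image'][y-30:y+30,x-40:x+40,::-1];cv2.imwrite('pics/press2.png',cv2.resize(q,None,fx=10,fy=10,interpolation=cv2.INTER_CUBIC))"
```

```text
scr xy [-21.4  40.9] z 73.0 yaw- 1.571 Fscr [-4.26 -1.67] -5.13 [-0.55  0.7  -0.23]
scr xy [-21.3  40.9] z 73.0 yaw- 1.571 Fscr [-2.84 -0.16] -5.62 [-0.21  0.73 -0.15]
```

View pics/press2.png

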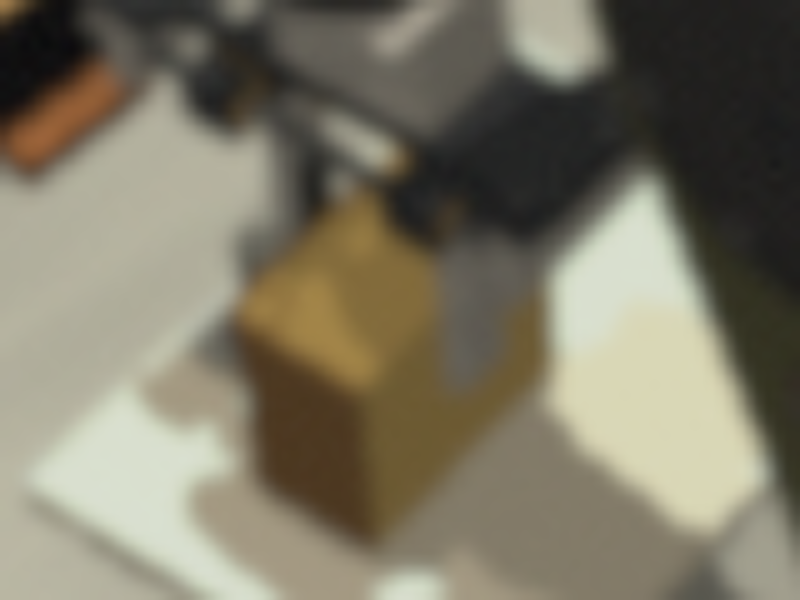

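The far end has been reached, the block is still flat on the blade, and its shadowed short end faces the camera at (310,430). Retract, lift and do the quarter turn.

Request:
jog_arm(
  commands=[
    {"dx": 0,"dy": -0.9,"dz": 0,"ax": 0,"ay": 0,"az": 0,"gripper": 1},
    {"dx": 0,"dy": -0.9,"dz": 0,"ax": 0,"ay": 0,"az": 0,"gripper": 1},
    {"dx": 0,"dy": 0,"dz": -1,"ax": 0,"ay": 0,"az": 0,"gripper": 1},
    {"dx": 0,"dy": 0,"dz": 0,"ax": 0,"ay": 0,"az": 1,"gripper": 1},
    {"dx": 0,"dy": 0,"dz": 0,"ax": 0,"ay": 0,"az": 1,"gripper": 1},
    {"dx": 0,"dy": 0,"dz": 0,"ax": 0,"ay": 0,"az": 1,"gripper": 1},
    {"dx": 0,"dy": 0,"dz": 0,"ax": 0,"ay": 0,"az": 1,"gripper": 1},
    {"dx": 0,"dy": 0,"dz": 0,"ax": 0,"ay": 0,"az": 1,"gripper": 1},
    {"dx": 0,"dy": 0,"dz": 0,"ax": 0,"ay": 0,"az": 1,"gripper": 1},
    {"dx": 0,"dy": 0,"dz": 0,"ax": 0,"ay": 0,"az": 1,"gripper": 1},
  ],
)

```text
clock: 13.32
eef_pos: [490.4, 20.9, 113.5]
eef_rot: [3.141, -0.002, 0.475]
wrist_force: [0.5, -0.2, -4.4]
finger_gap: 55.9
finger_force: 40.0
```

Request:
jog_arm(
  commands=[
    {"dx": 0,"dy": 0,"dz": 0,"ax": 0,"ay": 0,"az": 1,"gripper": 1},
    {"dx": 0,"dy": 0,"dz": 0,"ax": 0,"ay": 0,"az": 1,"gripper": 1},
    {"dx": 0,"dy": 0,"dz": 0,"ax": 0,"ay": 0,"az": 0,"gripper": 1},
    {"dx": 0,"dy": 0,"dz": 0,"ax": 0,"ay": 0,"az": 0,"gripper": 1},
  ],
)

```text
clock: 13.82
eef_pos: [490.0, 20.8, 113.2]
eef_rot: [3.142, -0.001, 0.136]
wrist_force: [0.8, -0.1, -4.5]
finger_gap: 55.3
finger_force: 40.0
```

```bash
python3 -c "
from h import *
sc()
c,s=np.cos(.132),np.sin(.132)
go(587.6-80*c-14*s,-7.2-80*s+14*c,73,.132,1)
c=grab('side');x,y=proj(c,[530,0,70])[0].astype(int)
q=c['image'][y-45:y+45,x-60:x+60,::-1];cv2.imwrite('pics/turn.png',cv2.resize(q,None,fx=6,fy=6,interpolation=cv2.INTER_CUBIC));print(x,y)"
```

```text
scr xy [-93.   40.6] z 113.2 yaw- 0.004 Fscr [ 0.75 -0.22] -4.49 [-0.02 -0.01  0.04]
clk 13.82 pos [490.   20.8 113.2] rot [ 3.142e+00 -1.000e-03  1.360e-01] gap 55.3 F [ 0.8 -0.1 -4.5] 
 d/row [0.322 0.667 1.006] turn/row [-0.    -0.005  0.022]
303 196
```

View pics/turn.png

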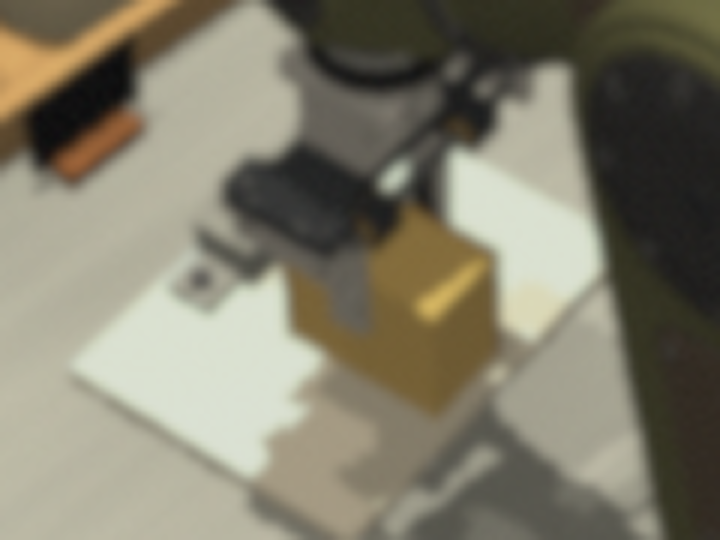

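The turned block shows its plain long side (350,340) and its plain end (465,330); the rind end faces the blade.

Request:
jog_arm(
  commands=[
    {"dx": 0.32,"dy": 0.67,"dz": 0,"ax": 0,"ay": 0,"az": 0.02,"gripper": 1},
    {"dx": 0,"dy": 0,"dz": 0.5,"ax": 0,"ay": 0,"az": 0,"gripper": 1},
    {"dx": 0,"dy": 0,"dz": 0.5,"ax": 0,"ay": 0,"az": 0,"gripper": 1},
    {"dx": 0.3,"dy": 0,"dz": 0,"ax": 0,"ay": 0,"az": 0,"gripper": 1},
    {"dx": 0.3,"dy": 0,"dz": 0,"ax": 0,"ay": 0,"az": 0,"gripper": 1},
    {"dx": 0,"dy": 0,"dz": 0,"ax": 0,"ay": 0,"az": 0,"gripper": 1},
    {"dx": 0,"dy": 0,"dz": 0,"ax": 0,"ay": 0,"az": 0,"gripper": 1},
  ],
)

```text
clock: 14.75
eef_pos: [529.8, -1.0, 73.4]
eef_rot: [3.142, -0.0, 0.129]
wrist_force: [-0.6, -0.6, -4.1]
finger_gap: 56.1
finger_force: 40.0
```

```bash
python3 -c "
from h import *
sc()"
```

```text
scr xy [-56.5  13.8] z 73.4 yaw- -0.003 Fscr [-0.68 -0.51] -4.07 [0.02 0.01 0.03]
```

Request:
jog_arm(
  commands=[
    {"dx": 0.1,"dy": 0,"dz": 0,"ax": 0,"ay": 0,"az": 0,"gripper": 1},
    {"dx": 0.1,"dy": 0,"dz": 0,"ax": 0,"ay": 0,"az": 0,"gripper": 1},
    {"dx": 0,"dy": 0,"dz": 0,"ax": 0,"ay": 0,"az": 0,"gripper": 1},
    {"dx": 0,"dy": 0,"dz": 0,"ax": 0,"ay": 0,"az": 0,"gripper": 1},
  ],
)

```text
clock: 15.25
eef_pos: [537.5, -0.0, 73.0]
eef_rot: [-3.142, 0.0, 0.128]
wrist_force: [-2.4, -0.2, -4.3]
finger_gap: 55.9
finger_force: 40.0
```

```bash
python3 -c "
from h import *
sc();grab('top');sc()"
```

```text
scr xy [-48.7  13.7] z 73.0 yaw- -0.004 Fscr [-2.38  0.13] -4.29 [-0.07  0.39 -0.01]
scr xy [-48.7  13.7] z 73.0 yaw- -0.004 Fscr [-1.34 -1.15] -4.86 [-0.01  0.44 -0.01]
```

Moment suggests ~2.5–3 mm in; pushing 3.5 mm more.

Request:
jog_arm(
  commands=[
    {"dx": 0.09,"dy": 0,"dz": 0,"ax": 0,"ay": 0,"az": 0,"gripper": 1},
    {"dx": 0,"dy": 0,"dz": 0,"ax": 0,"ay": 0,"az": 0,"gripper": 1},
    {"dx": 0,"dy": 0,"dz": 0,"ax": 0,"ay": 0,"az": 0,"gripper": 1},
  ],
)

```text
clock: 15.68
eef_pos: [541.1, 0.5, 72.9]
eef_rot: [-3.142, 0.0, 0.128]
wrist_force: [-3.0, -1.2, -4.1]
finger_gap: 56.1
finger_force: 40.0
```

```bash
python3 -c "
from h import *
sc();grab('top');sc()"
```

```text
scr xy [-45.1  13.7] z 72.9 yaw- -0.004 Fscr [-3.16 -0.79] -4.08 [-0.05  0.7  -0.03]
scr xy [-45.1  13.7] z 72.9 yaw- -0.004 Fscr [-3.95  0.31] -5.43 [-0.06  0.75  0.01]
```

Request:
jog_arm(
  commands=[
    {"dx": 0,"dy": 0.1,"dz": 0,"ax": 0,"ay": 0,"az": 0,"gripper": 1},
    {"dx": 0,"dy": 0.1,"dz": 0,"ax": 0,"ay": 0,"az": 0,"gripper": 1},
    {"dx": 0,"dy": 0.1,"dz": 0,"ax": 0,"ay": 0,"az": 0,"gripper": 1},
    {"dx": 0,"dy": 0.1,"dz": 0,"ax": 0,"ay": 0,"az": 0,"gripper": 1},
    {"dx": 0,"dy": 0.1,"dz": 0,"ax": 0,"ay": 0,"az": 0,"gripper": 1},
  ],
)

```text
clock: 16.35
eef_pos: [543.8, -19.7, 73.0]
eef_rot: [-3.142, 0.0, 0.128]
wrist_force: [-3.5, 1.8, -4.5]
finger_gap: 55.8
finger_force: 40.0
```

```bash
python3 -c "
from h import *
sc()"
```

```text
scr xy [-45.   -6.6] z 73.0 yaw- -0.004 Fscr [-3.24  2.22] -4.45 [0.33 0.82 0.05]
```

Request:
jog_arm(
  commands=[
    {"dx": 0,"dy": 0.1,"dz": 0,"ax": 0,"ay": 0,"az": 0,"gripper": 1},
    {"dx": 0,"dy": 0.1,"dz": 0,"ax": 0,"ay": 0,"az": 0,"gripper": 1},
    {"dx": 0,"dy": 0.1,"dz": 0,"ax": 0,"ay": 0,"az": 0,"gripper": 1},
    {"dx": 0,"dy": 0.08,"dz": 0,"ax": 0,"ay": 0,"az": 0,"gripper": 1},
    {"dx": 0,"dy": 0,"dz": 0,"ax": 0,"ay": 0,"az": 0,"gripper": 1},
  ],
)

```text
clock: 16.98
eef_pos: [545.8, -34.9, 73.0]
eef_rot: [3.141, -0.0, 0.128]
wrist_force: [-3.0, -1.3, -6.1]
finger_gap: 55.8
finger_force: 40.0
```

```bash
python3 -c "
from h import *
sc()"
```

```text
scr xy [-45.1 -21.9] z 73.0 yaw- -0.004 Fscr [-3.16 -0.92] -6.09 [-0.43  0.79 -0.03]
```

Both sides done. Back off, lift, head for the scale.

Request:
jog_arm(
  commands=[
    {"dx": -0.8,"dy": 0,"dz": 0,"ax": 0,"ay": 0,"az": 0,"gripper": 1},
    {"dx": 0,"dy": 0,"dz": -0.9,"ax": 0,"ay": 0,"az": 0,"gripper": 1},
    {"dx": 0,"dy": 0,"dz": -0.9,"ax": 0,"ay": 0,"az": 0,"gripper": 1},
    {"dx": 0,"dy": 0,"dz": -0.4,"ax": 0,"ay": 0,"az": 0,"gripper": 1},
    {"dx": 0,"dy": 0,"dz": 0,"ax": 0,"ay": 0,"az": 0,"gripper": 1},
  ],
)

```text
clock: 17.6
eef_pos: [514.5, -38.6, 161.4]
eef_rot: [3.141, -0.002, 0.128]
wrist_force: [0.1, 0.3, -4.9]
finger_gap: 56.3
finger_force: 40.0
```

```bash
python3 -c "
from h import *
go(472,-340,160,.132,10)"
```

```text
clk 17.6 pos [514.5 -38.6 161.4] rot [ 3.141e+00 -2.000e-03  1.280e-01] gap 56.3 F [ 0.1  0.3 -4.9] 
 d/row [-0.202  0.734  0.004] turn/row [ 0.    -0.001 -0.002]
```

Request:
jog_arm(
  commands=[
    {"dx": -0.2,"dy": 0.73,"dz": 0,"ax": 0,"ay": 0,"az": 0,"gripper": 1},
    {"dx": -0.2,"dy": 0.73,"dz": 0,"ax": 0,"ay": 0,"az": 0,"gripper": 1},
    {"dx": -0.2,"dy": 0.73,"dz": 0,"ax": 0,"ay": 0,"az": 0,"gripper": 1},
    {"dx": -0.2,"dy": 0.73,"dz": 0,"ax": 0,"ay": 0,"az": 0,"gripper": 1},
    {"dx": -0.2,"dy": 0.73,"dz": 0,"ax": 0,"ay": 0,"az": 0,"gripper": 1},
    {"dx": -0.2,"dy": 0.73,"dz": 0,"ax": 0,"ay": 0,"az": 0,"gripper": 1},
    {"dx": -0.2,"dy": 0.73,"dz": 0,"ax": 0,"ay": 0,"az": 0,"gripper": 1},
    {"dx": -0.2,"dy": 0.73,"dz": 0,"ax": 0,"ay": 0,"az": 0,"gripper": 1},
    {"dx": -0.2,"dy": 0.73,"dz": 0,"ax": 0,"ay": 0,"az": 0,"gripper": 1},
    {"dx": -0.2,"dy": 0.73,"dz": 0,"ax": 0,"ay": 0,"az": 0,"gripper": 1},
  ],
)

```text
clock: 18.85
eef_pos: [471.5, -339.0, 158.9]
eef_rot: [-3.14, 0.002, 0.128]
wrist_force: [-0.3, -0.0, -4.5]
finger_gap: 56.0
finger_force: 40.0
```

Request:
jog_arm(
  commands=[
    {"dx": 0,"dy": 0,"dz": 0.4,"ax": 0,"ay": 0,"az": 0,"gripper": 1},
    {"dx": 0,"dy": 0,"dz": 0.4,"ax": 0,"ay": 0,"az": 0,"gripper": 1},
    {"dx": 0,"dy": 0,"dz": 0.1,"ax": 0,"ay": 0,"az": 0,"gripper": 1},
    {"dx": 0,"dy": 0,"dz": 0,"ax": 0,"ay": 0,"az": 0,"gripper": 1},
  ],
)

```text
clock: 19.35
eef_pos: [472.2, -337.8, 124.7]
eef_rot: [-3.141, 0.0, 0.129]
wrist_force: [0.2, -0.9, -4.5]
finger_gap: 55.9
finger_force: 40.0
```

```bash
python3 -c "
from h import *
go(472,-340,114.5,.132,1)
c=grab('side');x,y=proj(c,[472,-340,90])[0].astype(int)
q=c['image'][max(0,y-45):y+45,x-60:x+60,::-1];cv2.imwrite('pics/place.png',cv2.resize(q,None,fx=6,fy=6,interpolation=cv2.INTER_CUBIC));print(x,y)"
```

```text
clk 19.35 pos [ 472.2 -337.8  124.7] rot [-3.141  0.     0.129] gap 55.9 F [ 0.2 -0.9 -4.5] 
 d/row [-0.012  0.054  0.255] turn/row [-0.003  0.002 -0.017]
384 147
```

View pics/place.png

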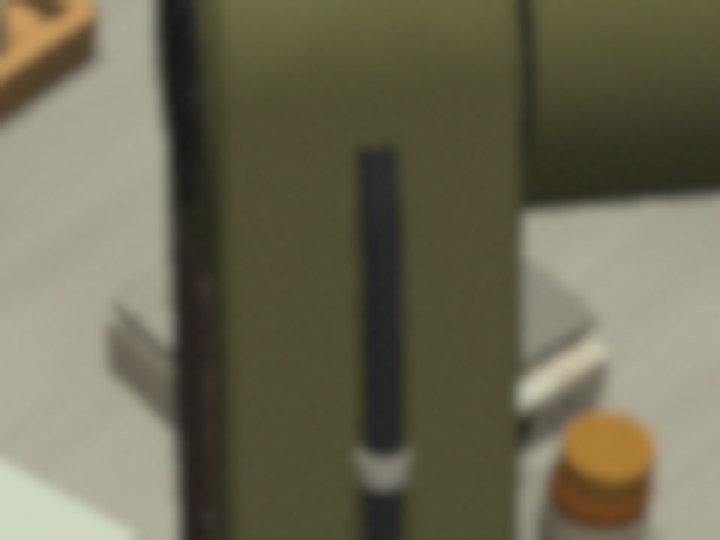

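The arm hides the block, but the scale's corners (115,310) and (600,330) lie evenly either side of the target. Lowering by feel.

Request:
jog_arm(
  commands=[
    {"dx": 0,"dy": 0.05,"dz": 0.1,"ax": 0,"ay": 0,"az": 0,"gripper": 1},
    {"dx": 0,"dy": 0,"dz": 0.1,"ax": 0,"ay": 0,"az": 0,"gripper": 1},
    {"dx": 0,"dy": 0,"dz": 0.03,"ax": 0,"ay": 0,"az": 0,"gripper": 1},
    {"dx": 0,"dy": 0,"dz": 0,"ax": 0,"ay": 0,"az": 0,"gripper": 1},
    {"dx": 0,"dy": 0,"dz": 0,"ax": 0,"ay": 0,"az": 0,"gripper": 1},
  ],
)

```text
clock: 20.02
eef_pos: [472.4, -340.4, 116.0]
eef_rot: [3.141, -0.0, 0.128]
wrist_force: [-0.1, -0.6, -4.4]
finger_gap: 55.7
finger_force: 40.0
```

Request:
jog_arm(
  commands=[
    {"dx": 0,"dy": 0,"dz": 0.03,"ax": 0,"ay": 0,"az": 0,"gripper": 1},
    {"dx": 0,"dy": 0,"dz": 0,"ax": 0,"ay": 0,"az": 0,"gripper": 1},
  ],
)

```text
clock: 20.27
eef_pos: [472.3, -340.3, 114.6]
eef_rot: [-3.142, 0.0, 0.128]
wrist_force: [-0.3, -0.0, -4.9]
finger_gap: 55.6
finger_force: 40.0
```

Request:
jog_arm(
  commands=[
    {"dx": 0,"dy": 0,"dz": 0.025,"ax": 0,"ay": 0,"az": 0,"gripper": 1},
    {"dx": 0,"dy": 0,"dz": 0,"ax": 0,"ay": 0,"az": 0,"gripper": 1},
  ],
)

```text
clock: 20.52
eef_pos: [472.3, -340.3, 113.6]
eef_rot: [-3.141, 0.0, 0.128]
wrist_force: [0.5, -0.3, -4.7]
finger_gap: 55.6
finger_force: 40.0
```

Request:
jog_arm(
  commands=[
    {"dx": 0,"dy": 0,"dz": 0.02,"ax": 0,"ay": 0,"az": 0,"gripper": 1},
    {"dx": 0,"dy": 0,"dz": 0,"ax": 0,"ay": 0,"az": 0,"gripper": 1},
  ],
)

```text
clock: 20.78
eef_pos: [472.4, -340.4, 113.2]
eef_rot: [3.141, -0.0, 0.128]
wrist_force: [-1.8, 1.7, 0.6]
finger_gap: 55.7
finger_force: 40.0
```

On the pan. Release and rise.

Request:
jog_arm(
  commands=[
    {"dx": 0,"dy": 0,"dz": 0,"ax": 0,"ay": 0,"az": 0,"gripper": 0.3},
    {"dx": 0,"dy": 0,"dz": 0,"ax": 0,"ay": 0,"az": 0,"gripper": 0.1},
    {"dx": 0,"dy": 0,"dz": 0,"ax": 0,"ay": 0,"az": 0,"gripper": 0},
    {"dx": 0,"dy": 0,"dz": 0,"ax": 0,"ay": 0,"az": 0,"gripper": 0},
    {"dx": 0,"dy": 0,"dz": -0.4,"ax": 0,"ay": 0,"az": 0,"gripper": 0},
    {"dx": 0,"dy": 0,"dz": -0.8,"ax": 0,"ay": 0,"az": 0,"gripper": 0},
    {"dx": 0,"dy": 0,"dz": -0.8,"ax": 0,"ay": 0,"az": 0,"gripper": 0},
    {"dx": 0,"dy": 0,"dz": -0.8,"ax": 0,"ay": 0,"az": 0,"gripper": 0},
    {"dx": 0,"dy": 0,"dz": 0,"ax": 0,"ay": 0,"az": 0,"gripper": 0},
  ],
)

```text
clock: 21.9
eef_pos: [473.0, -340.9, 228.4]
eef_rot: [3.138, -0.004, 0.128]
wrist_force: [-0.6, -0.8, 1.0]
finger_gap: 94.0
finger_force: 0.0
```

Request:
jog_arm(
  commands=[
    {"dx": -0.3,"dy": -0.95,"dz": 0,"ax": 0,"ay": 0,"az": 0,"gripper": 0},
    {"dx": -0.3,"dy": -0.95,"dz": 0,"ax": 0,"ay": 0,"az": 0,"gripper": 0},
    {"dx": -0.3,"dy": -0.95,"dz": 0,"ax": 0,"ay": 0,"az": 0,"gripper": 0},
    {"dx": -0.3,"dy": -0.95,"dz": 0,"ax": 0,"ay": 0,"az": 0,"gripper": 0},
    {"dx": -0.3,"dy": -0.95,"dz": 0,"ax": 0,"ay": 0,"az": 0,"gripper": 0},
    {"dx": -0.3,"dy": -0.95,"dz": 0,"ax": 0,"ay": 0,"az": 0,"gripper": 0},
    {"dx": -0.3,"dy": -0.95,"dz": 0,"ax": 0,"ay": 0,"az": 0,"gripper": 0},
    {"dx": 0,"dy": 0,"dz": 0,"ax": 0,"ay": 0,"az": 0,"gripper": 0},
    {"dx": 0,"dy": 0,"dz": 0,"ax": 0,"ay": 0,"az": 0,"gripper": 0},
  ],
)

```text
clock: 23.02
eef_pos: [355.1, -87.6, 224.9]
eef_rot: [3.141, -0.0, 0.129]
wrist_force: [1.0, -0.4, 0.2]
finger_gap: 93.7
finger_force: 0.0
```

```bash
python3 -c "
from h import *
c=grab('top');cv2.imwrite('pics/end.png',cv2.resize(c['image'][60:300,80:,::-1],None,fx=1.4,fy=1.4,interpolation=cv2.INTER_CUBIC))
print(proj(c,[472,-340,60]))"
```

```text
[[435.59918634 210.25671863]]
```

View pics/end.png

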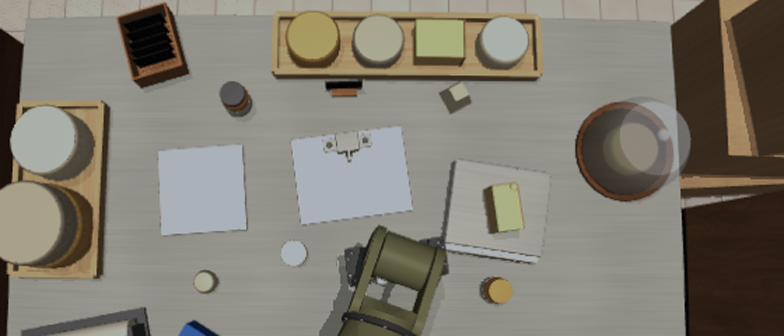

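The block stands upright at (507,208), near the pan's middle once parallax is allowed for. The blade is free at (349,155) and the bystanders in view look unmoved.

```bash
python3 -c "
from cell import job
print(job.sign_off())"
```

```text
the job is handed in; nothing more can be done
None
```

I drew both rind sides along the blade at about half travel, set the block upright and released near the middle of the scale's pan, and handed the job in at about 23 s; no verdict came back.

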